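Ready the weighing corner: shelf lamp, tin, tare

ROBOT

A 6-joint arm with a two-finger parallel gripper is mounted at the origin on the work surface. World frame = base frame: x ahead of the robot, y to its left, z up, the work surface at z = 0. Lengths are in m, angles in degrees, forces in N, time in s.
With the tool pointing down it reaches from about 0.35 to 0.875 m from the base axis. Payload 4.2 kg.
Tool frame: the origin (TCP) lies at the very end of the fingers, on their centre line; the grasp point (between the pads) lies 19 mm behind it; z points along the fingers, x is the direction in which the jaws open and shut, and the axes are right-handed (so a half turn about z gives the same grasp; the last joint's range is limited). The gripper opens to 87 mm and grips with 3 to 60 N. Pads are 19 mm wide; open, the fingers measure 117 mm over their backs; the gripper's body (75 mm by 190 mm) begins 51 mm behind the grasp point.
Start: joints at [83.457, 22.042, 0.453, 0, -68.411, -14.817], TCP at [0.228, 0.582, 0.223] pointing down, gripper open.
Joint ranges: [-179.83, 179.83], [-69.29, 118.12], [-61.27, 80.66], [-181.25, 117.63], [-171.15, -9.14], [-177.46, 177.46]. Speed limits (degrees/s): [159.86, 159.86, 180, 180, 180, 180].

INTERFACE

Orientations are given as a 3x3 rotation matrix whose columns are the frame's x, y, z axes.
In Python, from station import sense, capture, finish_job gives the robot as it stands.
- The arm moves only by the shell command python3 -m crank 'ROWS' [OPENING]. ROWS is JSON, a list of rows, each a list of 4 numbers: the shift along the tool's x, y, z in m, then the turn about the tool's z in rad. A call has 1 to 5 rows; each row shifts and turns the commanded pose from where the row before left it, along the tool's axes as they then stand; what a row does not reach is not made up. A row lasts 1/12 s, in which the tool goes at most 41.7 mm and 7.16 degrees, less where a joint would pass 70% of its speed; a pose out of reach is approached as far as the arm can. A call with a gripper value outside its range is refused whole. OPENING is the finger opening in m, from 0 to 0.087, set as the call begins (- or left out, the last holds). The fingers move at their own pace and stop on an object; the grip force is fixed at half the most. Time passes only in rows, so rows that do not move let the fingers close. It gives the time, the measured TCP pose, the force and the opening at its end, in the units of the state.
- sense(): the state, without advancing time (a new reading comes with each control period).
- capture(name): name is "scene" or "top" or "wrist"; returns a dict with "pixels" (400x640x3 uint8, red, green, blue), "depth" (400x640 float32, m along the optical axis (not along the pixel's ray), 0 where there is no reading), "fx", "fy", "cx", "cy" (pixels), "world_from_camera" (4x4, takes a point from camera to world coordinates); the wrist camera has in their place "hand_eye" (4x4, takes a point from camera to tool coordinates, whose origin is the TCP and whose axes are the tool frame's). Camera axes: x right, y down, z forward; pixel columns grow to the right and rows downward; lengths in m; the calibration is good to about 2 mm. A picture is of the moment at which its call begins: read the wrist's pose just before it.
- finish_job(): hands the job in, once; it reports no verdict.
The state is a dict: "time_s": time; "joints": joint angles; "joint_velocities": joint speeds; "effort": joint torques, N m; "tcp_pos": TCP position; "ee_rot": TCP orientation; "wrist_force": force on the tool from outside, world axes, zero at the start; "moment": the same for the moment, N m; "gripper_width": opening from 0.0 (shut) to 1.0 (fully open).
Only numpy, scipy, OpenCV 4.12 (cv2) and the standard library are available. Lean on these libraries where they do the work, as an engineer would, in place of code of your own. Each camera call takes 0.05 s, during which the arm holds its last target.

TASK

Get the weighing corner ready for the next loaf: switch on the lamp under the shelf by pressing its orange key fully in from below, and set the small loaf tin down upright in the middle of the scale's steel plate without dropping it. Once the tin stands there, press the scale's green tare key firmly but not hard, so that it registers, and do not touch the blue unit key. Leave the lamp on, the tin on the scale and everything else in its place.

Things in the scene. Friction and masses are not known exactly. Their poses are not given: they have to be found in the camera images.
- shelf: Fixed narrow white shelf; board 150 deep (x) x 460 wide (y) x 18 mm thick on two side panels, top 240, underside 222 mm above the work surface. Origin: middle of its footprint on the work surface; x runs from the front edge (75 mm before the origin, robot side) to the back, y left, z up. Open below but for a 50 mm high rail at the back foot.
- lamp: Fixed aluminium lamp, 240 mm long (y), hung below the shelf's front by two 25 mm wide steel clips 95 mm left and right of its middle (only the clips show from above). Origin: on the board's front lower edge, midway between the clips; axes as the shelf's. Body x 14 to 105 mm, z 0 to -60 mm; its front lower side slopes at 45 degrees, facing (-0.707, 0, -0.707), middle at (30, 0, -44) mm.
- lamp_key_face (a point): Middle of the face of the orange lamp key, 64 wide (y) x 34 mm up the slope, mid of the sloping side, 9 mm proud of it when out; axes as the lamp's. Pushed along (0.707, 0, 0.707): up and away from the robot. The board's front lower edge is 52 mm up-slope of the key and 10 mm behind the sloping plane: closed fingers leaning 36 degrees or more forward reach it.
- lamp_key (a joint): Travel of the lamp key in m: 0 = off (out), 0.006 = fully in, stop. A push-lock key: it resists with about 4 N all the way and stays where it has been pushed to. The lamp is on when it is fully in (more than 0.0045).
- scale: Fixed flat white kitchen scale, 210 (x) x 150 (y) x 18 mm high. Origin: centre of its underside on the work surface; x runs from the key strip (towards the robot) to the steel plate. It may stand left or right of the middle, with the tin on the other side.
- weigh (a point): Middle of the steel weighing plate on the scale's top, 144 x 144 mm, 18 mm above the work surface; axes as the scale's. The scale's origin lies at x = -30 mm of it and the two keys at x = -104 mm.
- tare: Green membrane tare key of the scale, 32 (x) x 36 (y) mm, on the right end of the key strip (y = -51 mm of the scale). Origin: its middle, level with the scale's top; face 3 mm higher. Pressed straight down; gives only 2.5 mm, at 4 N per mm, then is hard. Press slowly (about 15 mm/s or less): it registers at 4 N or more kept up for 0.2 s; more than 40 N damages it.
- unit: Blue membrane unit key of the same size and make at the left end of the key strip (y = +51 mm of the scale). Not to be pressed (it reacts at 2 N).
- tin: Loose open aluminium loaf tin with straight sides, 140 long (x) x 64 wide (y) x 50 mm high, walls and floor 3 mm, about 0.2 kg. Origin: centre of its underside; z up. Best gripped across its width.
- jar_big: Glass jar with spring clip lid, 86 mm diameter, 130 mm high, on the left end of the shelf. Bystander. Origin: centre of underside.
- jar_small: Glass jar with spring clip lid, 76 mm diameter, 100 mm high, on the right end of the shelf. Bystander. Origin: centre of underside.
- scoop: Red plastic scoop, 180 long (x) x 58 wide x 34 mm high, lying in the middle of the work surface, handle towards the robot. Bystander. Origin: on its underside, 90 mm before the open end of its bowl.
- coaster: Round wooden coaster, 100 mm diameter, 9 mm thick, left of the shelf. Bystander. Origin: centre of underside.
- mug: Blue mug, 76 mm diameter, 90 mm high, standing on the coaster. Bystander. Origin: centre of underside.
- mill: Dark wooden pepper mill, 54 mm diameter, 146 mm high, right of the shelf. Bystander. Origin: centre of underside.
Mind the look-alikes: they are no part of the job. Leave any pink, turquoise or yellow look-alike of the tin alone.

How it is judged (in metres and radians):
On the way, in this order (a step that is already met when the one before it is completed fails the run):
1. the tin stands upright on the steel plate, let go and at rest (x of tin in the frame of weigh between -0.03 and 0.03 m and y of tin in the frame of weigh between -0.03 and 0.03 m and z of tin in the frame of weigh between -0.004 and 0.004 m and angle between tin's own z axis and vertical below 0.06 rad and linear speed of tin below 0.02 m/s and contact force between each of the arm, the fingers and tin below 0.05 N), for 0.2 s.
2. with the tin standing there, the green tare key is pressed with at least 4 N for 0.2 s (x of tin in the frame of weigh between -0.03 and 0.03 m and y of tin in the frame of weigh between -0.03 and 0.03 m and z of tin in the frame of weigh between -0.004 and 0.004 m and angle between tin's own z axis and vertical below 0.06 rad and contact force between the fingers and tare above 4 N), for 0.2 s.
At the end, for the whole second after the job is handed in: The lamp key is in (more than 4.5 of its 6 mm); the tin stands upright (within 0.06 rad) and untouched on the steel plate, its middle within 30 mm of the plate's middle in each direction, at rest; nothing presses on the tare key (all of step 1 and value of joint lamp_key above 0.0045 m and contact force between anything else and tare below 0.5 N).
It fails at once if the tare key is pressed harder than 40 N (contact force between anything else and tare above 40 N).
It fails at once if the unit key is pressed (2 N) (contact force between anything else and unit above 2 N).
It fails at once if the tin is dropped (falls freely faster than 0.6 m/s, about 20 mm) (linear speed of tin above 0.6 m/s and contact force between the fingers and tin below 0.05 N).
It fails at once if a jar, the scoop, the coaster, the mug or the pepper mill is moved more than 20 mm or tipped (distance of any of jar_big, jar_small, scoop, coaster, mug, mill from where it was at the start of the episode above 0.02 m or angle between any of jar_big, jar_small, scoop, coaster, mug, mill's own z axis and vertical above 0.3 rad).
It also fails if it takes over 67 s, if anything falls off the work surface, if the arm or the gripper's body presses on something with over 40 N, if the wrist force passes 120 N, or if a joint passes its speed limit or range.

## Working session

There is one attempt and no reset: what is moved stays moved. The work goes in short steps, Python scripts to look and compute and a shell command to move; the robot and the scene stay as the last step left them, time stands still between calls to the robot, and variables do not carry over. Pictures are saved under pics/ and viewed, and the job is handed in when it is done.

```bash
ls; mkdir -p pics; python3 - <<'E'
from station import sense,capture
import cv2,numpy as np
s=sense();print(s)
for n in("scene","top"):
    c=capture(n);cv2.imwrite(f"pics/{n}0.png",cv2.cvtColor(c["pixels"],cv2.COLOR_RGB2BGR));np.savez(f"{n}0.npz",**c)
    print(n,c["fx"],c["cx"],c["cy"],np.round(c["world_from_camera"],3).tolist())
E
```

```text
pics
{'time_s': 0.0, 'joints': array([ 8.34569546e+01,  2.20916203e+01,  3.78298356e-01, -2.78635071e-02,
       -6.84116950e+01, -1.48179627e+01]), 'joint_velocities': array([ 0.03070458, -0.07454436,  0.05252331,  0.02434212, -0.078632  ,
       -0.04091491]), 'effort': array([-1.98286405e-03, -3.90665352e+01,  1.87405783e+01,  4.22001556e+00,
        1.09541530e-02, -1.94737231e-04]), 'tcp_pos': array([0.22740452, 0.58150189, 0.22144336]), 'ee_rot': array([[-3.64409399e-01, -9.31238585e-01, -6.97879251e-04],
       [-9.31236189e-01,  3.64410047e-01, -2.11617676e-03],
       [ 2.22497966e-03, -1.21264285e-04, -9.99997517e-01]]), 'wrist_force': array([ 0.6456338 , -0.21094815,  0.2136352 ]), 'moment': array([ 0.01700305,  0.04463397, -0.00470099]), 'gripper_width': 1.0003663946785015}
scene 410.91092422484843 322.05927259795504 203.19739506028415 [[-0.399, 0.741, -0.54, 1.19], [0.917, 0.316, -0.245, 0.363], [-0.011, -0.593, -0.805, 1.155], [0.0, 0.0, 0.0, 1.0]]
top 478.535549364905 308.80011561696966 203.49716147279685 [[0.009, -0.997, 0.075, 0.423], [-1.0, -0.01, -0.011, 0.048], [0.011, -0.075, -0.997, 1.602], [0.0, 0.0, 0.0, 1.0]]
```

View pics/scene0.png

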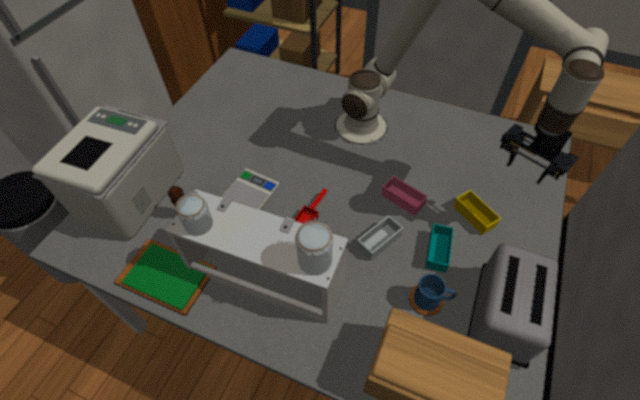

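View pics/top0.png

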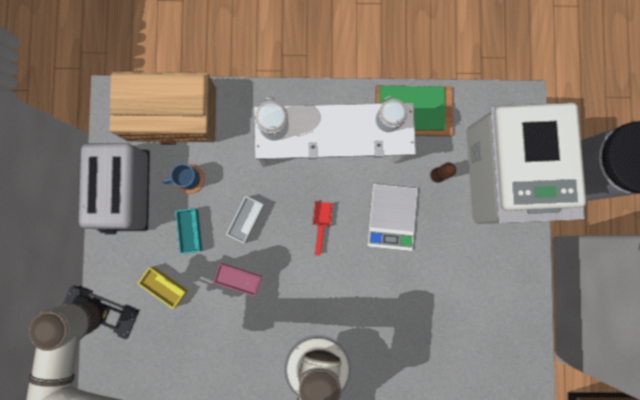

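```bash
cat > h.py <<'E'
import numpy as np,cv2
def load(n): 
    return dict(np.load(n,allow_pickle=True))
def cloud(c,W=None):
    W=c["world_from_camera"] if W is None else W
    d=c["depth"];v,u=np.mgrid[:d.shape[0],:d.shape[1]]
    p=np.stack([(u-c["cx"])/c["fx"]*d,(v-c["cy"])/c["fy"]*d,d],-1)
    return p@W[:3,:3].T+W[:3,3]
def px(c,P,W=None):
    W=c["world_from_camera"] if W is None else W
    q=np.linalg.inv(W)@np.append(P,1)
    return c["fx"]*q[0]/q[2]+c["cx"],c["fy"]*q[1]/q[2]+c["cy"]
E
python3 - <<'E'
from h import *
for n in("top","scene"):
    c=load(n+"0.npz");P=cloud(c);H=cv2.cvtColor(c["pixels"],cv2.COLOR_RGB2HSV)
    ok=(c["depth"]>0)
    def rep(name,m,box=None):
        m=m&ok
        if box is not None:
            b=np.zeros_like(m);b[box[1]:box[3],box[0]:box[2]]=1;m=m&b
        q=P[m]
        if len(q)<4: print(n,name,len(q));return
        r=cv2.minAreaRect(q[:,:2].astype(np.float32)*1000)
        v,u=np.nonzero(m)
        print(n,name,len(q),"px",int(u.mean()),int(v.mean()),"rect",np.round(r[0],0),np.round(r[1],0),round(r[2],1),"med",np.round(np.median(q,0),3),"z",np.round(np.percentile(q[:,2],[2,98]),3))
    z=P[...,2]
    print(n,"table z",np.median(z[ok&(abs(P[...,0]-.5)<.1)&(abs(P[...,1])<.3)]))
    g=(H[...,0]>50)&(H[...,0]<75)&(H[...,1]>130)&(z<.06)&(P[...,1]>-.3)&(P[...,0]<.6)
    rep("green",g)
    b=(H[...,0]>105)&(H[...,0]<125)&(H[...,1]>150)&(z<.06)&(P[...,1]<.05)&(P[...,0]<.65)
    rep("blue",b)
    rep("scalewhole",(z>.010)&(z<.035)&(P[...,0]>.4)&(P[...,0]<.7)&(P[...,1]<-.03)&(P[...,1]>-.26)&((H[...,1]<40)|g|b))
    if n=="top":
        rep("tin",(z>.012)&(z<.07)&(H[...,1]<60),(220,190,270,250))
        rep("tinrim",(z>.04)&(z<.07)&(H[...,1]<60),(220,190,270,250))
        rep("shelf",(z>.22)&(z<.26),(240,90,430,170))
        rep("scoop",(H[...,1]>170)&((H[...,0]<8)|(H[...,0]>172)),(300,190,345,260))
    else:
        rep("tin",(z>.012)&(z<.07)&(H[...,1]<60),(350,205,410,265))
        rep("tinrim",(z>.04)&(z<.07)&(H[...,1]<60),(350,205,410,265))
        rep("shelf",(z>.225)&(z<.255),(150,170,360,330))
c=load("top0.npz");im=cv2.cvtColor(c["pixels"],cv2.COLOR_RGB2BGR)[135:260,150:430]
cv2.imwrite("pics/crop0.png",cv2.resize(im,None,fx=2.8,fy=2.8,interpolation=cv2.INTER_CUBIC))
E
```

```text
top table z 0.002615583387201692
top green 49 px 405 240 rect [ 424. -288.] [22. 23.] 79.9 med [ 0.424 -0.289  0.022] z [0.013 0.029]
top blue 73 px 375 237 rect [ 431. -189.] [29. 27.] 81.8 med [ 0.433 -0.189  0.021] z [0.013 0.027]
top scalewhole 1669 px 382 215 rect [ 550. -149.] [300. 221.] 0.1 med [ 0.503 -0.215  0.019] z [0.011 0.027]
top tin 278 px 243 219 rect [482. 246.] [112. 160.] 83.7 med [0.486 0.243 0.048] z [0.013 0.058]
top tinrim 183 px 244 219 rect [487. 241.] [ 66. 142.] 64.2 med [0.49  0.242 0.051] z [0.043 0.059]
top shelf 6661 px 336 133 rect [737. -37.] [155. 461.] 2.2 med [ 0.722 -0.042  0.241] z [0.234 0.248]
top scoop 413 px 321 219 rect [462.  -8.] [ 48. 168.] 83.8 med [ 0.498 -0.009  0.005] z [-0.003  0.036]
scene table z 0.0029065689539398143
scene green 101 px 416 258 rect [ -5. 397.] [1355.  942.] 87.7 med [ 0.411  1.053 -0.693] z [-0.732  0.025]
scene blue 1206 px 256 38 rect [-360. -726.] [1838.  690.] 14.2 med [-0.984 -1.09  -0.461] z [-0.547  0.022]
scene scalewhole 846 px 257 191 rect [ 471. -208.] [141. 103.] 0.1 med [ 0.473 -0.212  0.019] z [0.013 0.024]
scene tin 622 px 379 236 rect [488. 245.] [ 68. 144.] 64.1 med [0.49  0.245 0.037] z [0.014 0.054]
scene tinrim 264 px 380 234 rect [487. 245.] [ 68. 144.] 64.0 med [0.49  0.246 0.05 ] z [0.041 0.055]
scene shelf 6542 px 257 239 rect [738. -35.] [156. 462.] 2.1 med [ 0.756 -0.03   0.24 ] z [0.23  0.246]
```

View pics/crop0.png

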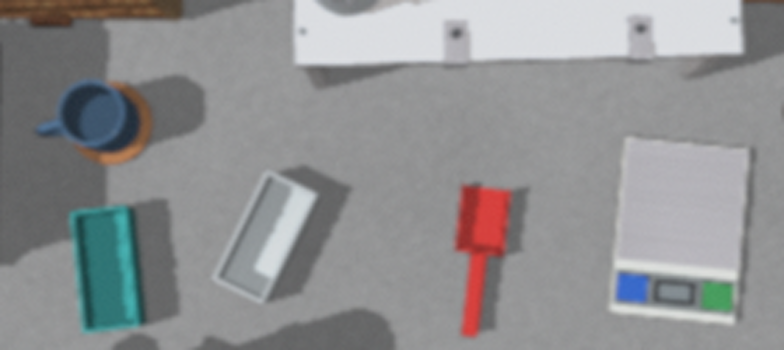

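```bash
cat >> h.py <<'E'
def onplane(c,uv,z,W=None):
    W=c["world_from_camera"] if W is None else W
    r=W[:3,:3]@np.array([(uv[0]-c["cx"])/c["fx"],(uv[1]-c["cy"])/c["fy"],1.])
    return W[:3,3]+r*(z-W[2,3])/r[2]
E
python3 - <<'E'
from h import *
from station import capture
c=load("top0.npz")
for n,uv,z in [("clipL",(312.9,149),.24),("clipR",(378.6,147.5),.24),("green",(405.8,240.8),.021),("blue",(375.8,237.5),.021),
 ("plateTL",(150+625/2.8,135+138/2.8),.018),("plateTR",(150+748/2.8,135+148/2.8),.018),("BR",(150+736/2.8,135+323/2.8),.018),("BL",(150+609/2.8,135+309/2.8),.018)]:
    print(n,np.round(onplane(c,uv,z),3))
w=capture("wrist");print(np.round(w["hand_eye"],3).tolist(),w["fx"])
cv2.imwrite("pics/w0.png",cv2.cvtColor(w["pixels"],cv2.COLOR_RGB2BGR))
d=w["depth"];print(np.percentile(d[d>0],[1,50,99]))
E
```

```text
clipL [0.682 0.024 0.24 ]
clipR [ 0.689 -0.166  0.24 ]
green [ 0.421 -0.29   0.021]
blue [ 0.431 -0.19   0.021]
plateTL [ 0.608 -0.183  0.018]
plateTR [ 0.598 -0.329  0.018]
BR [ 0.39  -0.313  0.018]
BL [ 0.405 -0.163  0.018]
[[1.0, -0.001, -0.0, 0.001], [0.001, 0.958, 0.286, -0.079], [-0.0, -0.286, 0.958, -0.161], [0.0, 0.0, 0.0, 1.0]] 325.75410156420963
[0.06264639 0.35935152 0.83745635]
```

View pics/w0.png

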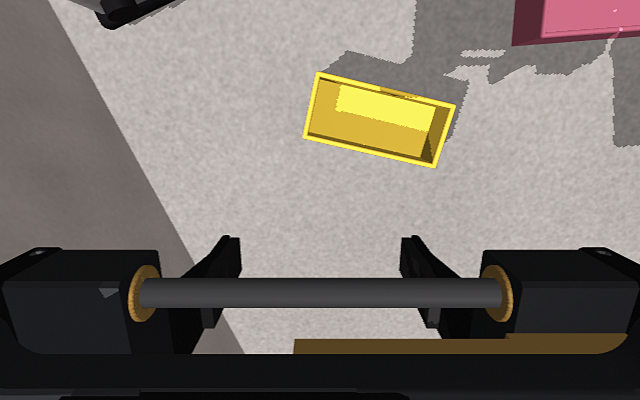

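```bash
python3 -m crank '[[0.018,-0.03,0.004,0.12],[0,0,0,0]]' 0.087; python3 -c "
from station import sense
import numpy as np
s=sense();print(np.round(s['tcp_pos'],4),np.round(s['ee_rot'],3).tolist(),s['joints'].round(1))"
```

```text
time_s: 0.32
tcp_pos: [0.2501, 0.5507, 0.2174]
ee_rot: [[-0.478, -0.878, -0.001], [-0.878, 0.478, -0.005], [0.005, -0.001, -1.0]]
wrist_force: [-0.4, -0.6, 0.9]
gripper_width: 0.998
[0.2501 0.5507 0.2174] [[-0.478, -0.878, -0.001], [-0.878, 0.478, -0.005], [0.005, -0.001, -1.0]] [ 80.9  20.4  -2.8  -0.  -67.1 -19.4]
```

```bash
python3 -m crank '[[0,0,0,0]]'|grep tcp; python3 -m crank '[[0,0,0,0.12],[0,0,0,0.12],[0,0,0,0.12],[0,0,0,0.12],[0,0,0,0.12]]'|grep -E "tcp|ee";python3 -m crank '[[0,0,0,0.12],[0,0,0,0.12],[0,0,0,0.12],[0,0,0,0.12],[0,0,0,0.12]]'|grep -E "tcp|ee"
```

```text
tcp_pos: [0.2495, 0.5532, 0.2182]
tcp_pos: [0.2486, 0.5549, 0.2184]
ee_rot: [[-0.89, -0.456, -0.0], [-0.456, 0.89, 0.0], [-0.0, 0.0, -1.0]]
tcp_pos: [0.2486, 0.5549, 0.2185]
ee_rot: [[-0.992, 0.126, -0.0], [0.126, 0.992, 0.0], [0.0, 0.0, -1.0]]
```

```bash
python3 -m crank '[[0,0,0,0.12],[0,0,0,0.12],[0,0,0,0.12],[0,0,0,0.12],[0,0,0,0.12]]'|grep -E "tcp|ee"; python3 -m crank '[[0,0,0,0.12],[0,0,0,0.12],[0,0,0,0.12],[0,0,0,0.12],[0,0,0,0.12]]'|grep -E "tcp|ee";python3 -m crank '[[0,0,0,0.12],[0,0,0,0.12],[0,0,0,0.12],[0,0,0,0.12],[0,0,0,0.12]]'|grep -E "time|tcp|ee"
```

```text
tcp_pos: [0.2486, 0.5549, 0.2184]
ee_rot: [[-0.747, 0.664, -0.0], [0.664, 0.747, 0.0], [0.0, 0.0, -1.0]]
tcp_pos: [0.2486, 0.5549, 0.2184]
ee_rot: [[-0.242, 0.97, -0.0], [0.97, 0.242, 0.0], [0.0, 0.0, -1.0]]
time_s: 2.48
tcp_pos: [0.296, 0.5419, 0.2145]
ee_rot: [[0.259, 0.963, -0.073], [0.966, -0.258, 0.024], [0.004, -0.076, -0.997]]
```

```bash
python3 -m crank '[[0,0,0,0]]'; python3 -m crank '[[0,0,0,0]]'|grep -E "tcp|ee"; python3 -c "
from station import sense
s=sense();print(s['joints'].round(1),s['joint_velocities'].round(1))"
```

```text
time_s: 2.57
tcp_pos: [0.3005, 0.5397, 0.2136]
ee_rot: [[0.267, 0.961, -0.072], [0.964, -0.266, 0.022], [0.002, -0.076, -0.997]]
wrist_force: [-0.1, -0.1, 0.1]
gripper_width: 1.0
tcp_pos: [0.2985, 0.5402, 0.2137]
ee_rot: [[0.263, 0.962, -0.072], [0.965, -0.262, 0.022], [0.002, -0.075, -0.997]]
[  73.8   22.1    0.9   -4.6  -68.8 -177.4] [ 2.1 -0.6 -0.7  0.2 -0.  -0.1]
```

```bash
python3 -m crank '[[0,0,0,-0.12],[0,0,0,-0.12],[0,0,0,0]]'; python3 -c "
from station import sense
s=sense();print(s['joints'].round(1),s['joint_velocities'].round(1))"
```

```text
time_s: 2.9
tcp_pos: [0.2964, 0.5408, 0.2141]
ee_rot: [[0.021, 0.997, -0.071], [1.0, -0.02, 0.022], [0.021, -0.072, -0.997]]
wrist_force: [0.3, -0.6, 0.1]
gripper_width: 0.999
[  74.    22.1    0.9   -4.6  -68.8 -163.5] [ 0.1 -0.1 -0.1 -0.1  0.1 -9.5]
```

```bash
cat > to.py <<'E'
import sys,numpy as np
from station import sense
s=sense();R=np.array(s['ee_rot']);p=s['tcp_pos']
yaw=np.degrees(np.arctan2(R[1,1],R[0,1]))
print("t %.2f"%s['time_s'],"tcp",p.round(4),"yaw_y %.2f"%yaw,"z",R[:,2].round(3),"F",s['wrist_force'].round(1),"w %.3f"%s['gripper_width'],"j",s['joints'].round(0))
if len(sys.argv)>3:
    t=np.array([float(a) for a in sys.argv[1:4]]);d=R.T@(t-p)
    print("tool shift",d.round(4),"norm %.3f"%np.linalg.norm(d))
if len(sys.argv)>4: print("turn rad %.3f"%(-np.radians(float(sys.argv[4])-yaw)))
E
python3 to.py .474 .250 .17 -26
```

```text
t 2.90 tcp [0.2964 0.5408 0.2141] yaw_y -1.12 z [-0.071  0.022 -0.997] F [ 0.3 -0.6  0.1] w 0.999 j [  74.   22.    1.   -5.  -69. -164.]
tool shift [-0.2878  0.1859  0.0249] norm 0.344
turn rad 0.434
```

```bash
python3 -m crank '[[-0.029,0.0186,0.0025,0],[-0.029,0.0186,0.0025,0],[-0.029,0.0186,0.0025,0],[-0.029,0.0186,0.0025,0],[-0.029,0.0186,0.0025,0]]' >/dev/null; python3 -m crank '[[-0.029,0.0186,0.0025,0],[-0.029,0.0186,0.0025,0],[-0.029,0.0186,0.0025,0],[-0.029,0.0186,0.0025,0],[-0.027,0.0186,0.0025,0]]' >/dev/null;  python3 -m crank '[[0,0,0,0.12],[0,0,0,0.12],[0,0,0,0.12],[0,0,0,0.074],[0,0,0,0]]' >/dev/null; python3 to.py .474 .25 .17 -26
```

```text
t 4.15 tcp [0.4735 0.2492 0.17  ] yaw_y -26.44 z [-0.071  0.022 -0.997] F [-0.4 -0.2  0.3] w 0.999 j [  43.   18.  -13.   -4.  -62. -157.]
tool shift [ 0.0009  0.0001 -0.    ] norm 0.001
turn rad -0.008
```

```bash
python3 - <<'E'
from h import *
from station import capture,sense
s=sense();T=np.eye(4);T[:3,:3]=s['ee_rot'];T[:3,3]=s['tcp_pos']
w=capture("wrist");W=T@w["hand_eye"];np.savez("w1.npz",**w,W=W)
P=cloud(w,W);H=cv2.cvtColor(w["pixels"],cv2.COLOR_RGB2HSV)
m=(w["depth"]>0)&(P[...,2]>.042)&(P[...,2]<.06)&(H[...,1]<60)&(np.hypot(P[...,0]-.487,P[...,1]-.243)<.1)
q=P[m];print(len(q),cv2.minAreaRect((q[:,:2]*1000).astype(np.float32)),np.median(q[:,2]))
cv2.imwrite("pics/w1.png",cv2.cvtColor(w["pixels"],cv2.COLOR_RGB2BGR))
E
```

```text
1868 ((479.2530212402344, 243.81224060058594), (66.08460235595703, 129.83079528808594), 64.498779296875) 0.04957645085456078
```

View pics/w1.png

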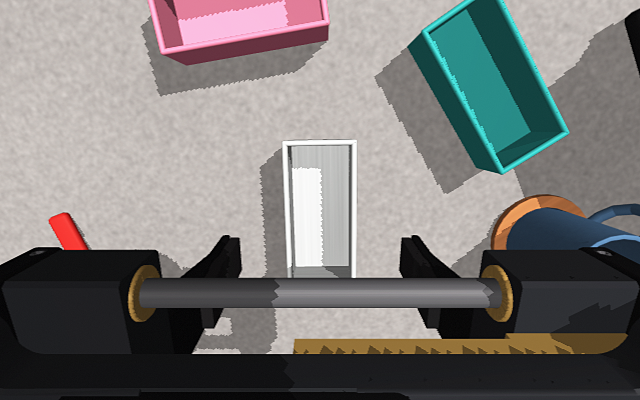

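```bash
python3 to.py .4724 .248 .007 -25.5
```

```text
t 4.20 tcp [0.4735 0.2492 0.1701] yaw_y -26.24 z [-0.071  0.022 -0.997] F [ 0.9 -0.1 -0.9] w 1.002 j [  43.   18.  -13.   -4.  -62. -157.]
tool shift [0.0003 0.0116 0.1626] norm 0.163
turn rad -0.013
```

```bash
python3 -m crank '[[0,0.0023,0.03,-0.013],[0,0.0023,0.03,0],[0,0.0023,0.03,0],[0,0.0023,0.03,0],[0,0.0012,0.02,0]]' >/dev/null; python3 to.py .4724 .248 .007; python3 -m crank '[[0,0.0006,0.01,0],[0,0.0006,0.007,0],[0,0,0.0056,0],[0,0,0,0]]' ; python3 to.py .4724 .248 .007
```

```text
t 4.62 tcp [0.4717 0.2469 0.0271] yaw_y -25.48 z [-0.074  0.02  -0.997] F [0.8 0.5 0.4] w 1.001 j [  43.   28.  -22.   -5.  -43. -154.]
tool shift [0.0016 0.0017 0.02  ] norm 0.020
time_s: 4.95
tcp_pos: [0.4726, 0.2475, 0.0068]
ee_rot: [[0.43, 0.9, -0.072], [0.903, -0.429, 0.022], [-0.011, -0.074, -0.997]]
wrist_force: [0.1, 0.6, 0.6]
gripper_width: 1.003
t 4.95 tcp [0.4726 0.2475 0.0068] yaw_y -25.51 z [-0.072  0.022 -0.997] F [0.1 0.6 0.6] w 1.003 j [  43.   29.  -22.   -6.  -41. -154.]
tool shift [ 0.0004 -0.0004 -0.0002] norm 0.001
```

Now close on the tin's width (64 mm → width ≈0.74).

```bash
python3 -m crank '[[0,0,0,0],[0,0,0,0],[0,0,0,0],[0,0,0,0],[0,0,0,0]]' 0.05; python3 -m crank '[[0,0,0,0],[0,0,0,0],[0,0,0,0],[0,0,0,0]]'; python3 to.py
```

```text
time_s: 5.37
tcp_pos: [0.473, 0.2476, 0.0076]
ee_rot: [[0.43, 0.9, -0.07], [0.903, -0.43, 0.023], [-0.009, -0.073, -0.997]]
wrist_force: [-0.8, -0.8, 2.4]
gripper_width: 0.734
time_s: 5.7
tcp_pos: [0.473, 0.2476, 0.0076]
ee_rot: [[0.43, 0.9, -0.07], [0.903, -0.43, 0.023], [-0.01, -0.074, -0.997]]
wrist_force: [-1.3, 0.5, 5.0]
gripper_width: 0.734
t 5.70 tcp [0.473  0.2476 0.0076] yaw_y -25.52 z [-0.07   0.023 -0.997] F [-1.3  0.5  5. ] w 0.734 j [  43.   29.  -22.   -6.  -41. -154.]
```

```bash
python3 -m crank '[[0,-0.0003,-0.005,0],[0,-0.0008,-0.012,0],[0,-0.0015,-0.02,0],[0,-0.0015,-0.02,0],[0,-0.0015,-0.02,0]]'; python3 -m crank '[[0,-0.0015,-0.02,0],[0,-0.0015,-0.02,0],[0,-0.0006,-0.0085,0],[0,0,0,0]]'; python3 to.py .56 -.0748 .1326 2.2
```

```text
time_s: 6.12
tcp_pos: [0.472, 0.2471, 0.084]
ee_rot: [[0.431, 0.899, -0.074], [0.902, -0.431, 0.02], [-0.014, -0.076, -0.997]]
wrist_force: [-0.0, -0.2, -1.9]
gripper_width: 0.734
time_s: 6.45
tcp_pos: [0.4739, 0.2489, 0.1343]
ee_rot: [[0.43, 0.9, -0.069], [0.903, -0.43, 0.024], [-0.008, -0.073, -0.997]]
wrist_force: [0.6, -0.2, -2.2]
gripper_width: 0.726
t 6.45 tcp [0.4739 0.2489 0.1343] yaw_y -25.53 z [-0.069  0.024 -0.997] F [ 0.6 -0.2 -2.2] w 0.726 j [  43.   20.  -16.   -4.  -57. -156.]
tool shift [-0.255   0.2168 -0.0121] norm 0.335
turn rad -0.484
```

```bash
python3 -m crank '[[-0.014,0.012,-0.0006,0],[-0.0215,0.018,-0.001,0],[-0.0215,0.018,-0.001,0],[-0.0215,0.018,-0.001,0],[-0.0215,0.018,-0.001,0]]'>/dev/null; python3 -m crank '[[-0.0215,0.018,-0.001,0],[-0.0215,0.018,-0.001,0],[-0.0215,0.018,-0.001,0],[-0.0215,0.018,-0.001,0],[-0.0215,0.018,-0.001,0]]' >/dev/null; python3 to.py .56 -.0748 .1326 2.2
```

```text
t 7.28 tcp [ 0.5399 -0.0154  0.1295] yaw_y -25.58 z [-0.076  0.022 -0.997] F [ 0.6  0.5 -2.5] w 0.736 j [  14.   21.  -15.   -3.  -58. -128.]
tool shift [-0.045   0.0433 -0.0059] norm 0.063
turn rad -0.485
```

```bash
python3 -m crank '[[-0.0215,0.0205,-0.002,0],[-0.0215,0.0205,-0.002,0],[0,0,0,-0.12],[0,0,0,-0.12],[0,0,0,-0.12]]'>/dev/null; python3 -m crank '[[0,0,0,-0.12],[0,0,0,0],[0,0,0,0]]' >/dev/null; python3 to.py .56 -.0748 .1326 2.2
python3 - <<'E'
from h import *
from station import capture,sense
s=sense();T=np.eye(4);T[:3,:3]=s['ee_rot'];T[:3,3]=s['tcp_pos']
w=capture("wrist");W=T@w["hand_eye"];np.savez("w2.npz",**w,W=W)
cv2.imwrite("pics/w2.png",cv2.cvtColor(w["pixels"],cv2.COLOR_RGB2BGR))
c=capture("top");np.savez("top2.npz",**c)
cv2.imwrite("pics/top2.png",cv2.resize(cv2.cvtColor(c["pixels"],cv2.COLOR_RGB2BGR)[100:270,220:460],None,fx=3.3,fy=3.3,interpolation=cv2.INTER_CUBIC))
E
```

```text
t 7.95 tcp [ 0.5588 -0.0705  0.1314] yaw_y 1.83 z [-0.075  0.022 -0.997] F [ 0.3 -0.2 -1.8] w 0.732 j [  8.  23. -12.  -2. -60. -95.]
tool shift [-0.0043  0.001  -0.0014] norm 0.005
turn rad -0.006
```

View pics/w2.png

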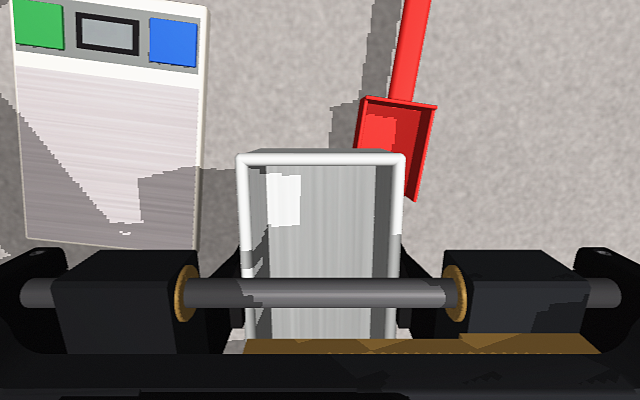

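View pics/top2.png

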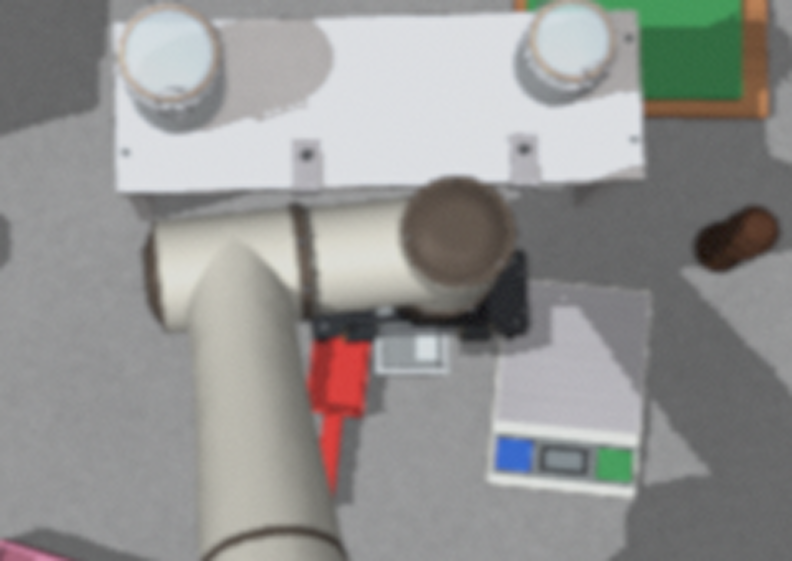

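```bash
python3 - <<'E'
from h import *
c=load("top0.npz");H=cv2.cvtColor(c["pixels"],cv2.COLOR_RGB2GRAY).astype(float)
for u in (322,330,340,350,360,370):
    col=H[145:172,u-1:u+2].mean(1);g=np.diff(col);k=np.argmin(g)
    # subpixel
    w=-np.clip(g[k-1:k+2],None,0);v=145+k+.5+(w*np.arange(-1,2)).sum()/w.sum()
    print(u,round(v,2),onplane(c,(u,v),.24).round(4))
P=cloud(load("top2.npz"));q=P[150:195,335:380]
print("wrist cap z pct",np.percentile(q[...,2],[2,20,50,98]).round(3)); 
h=q[q[:,:,2]>.35];print("fwd-most x of arm", np.percentile(h[:,0],99), h[h[:,0]>np.percentile(h[:,0],98)][:,2].min())
E
```

```text
322 156.18 [ 0.6618 -0.0027  0.24  ]
330 155.61 [ 0.6638 -0.0257  0.24  ]
340 155.49 [ 0.6644 -0.0545  0.24  ]
350 155.5 [ 0.6647 -0.0833  0.24  ]
360 155.2 [ 0.6659 -0.1121  0.24  ]
370 154.61 [ 0.668 -0.141  0.24 ]
wrist cap z pct [-0.001  0.242  0.482  0.503]
fwd-most x of arm 0.6244466072641551 0.48414670892187694
```

```bash
python3 -m crank '[[-0.002,0.007,-0.0005,0],[-0.002,0.007,-0.001,0],[0,0.007,-0.0005,0],[0,0.006,-0.0005,0],[0,0,0,0]]' >/dev/null; python3 to.py .601 -.073 .1326; python3 -m crank '[[0,0.0025,-0.0002,0],[0,0.0025,-0.0002,0],[0,0.0025,-0.0002,0],[0,0,0,0]]' >/dev/null; python3 to.py .609 -.073 .1326
```

```text
t 8.47 tcp [ 0.5888 -0.0735  0.1334] yaw_y 2.02 z [-0.07   0.022 -0.997] F [-0.6 -0.6 -2. ] w 0.732 j [  8.  25.  -7.  -2. -61. -95.]
tool shift [ 0.0001  0.0123 -0.0001] norm 0.012
t 8.80 tcp [ 0.595  -0.0733  0.1337] yaw_y 2.04 z [-0.071  0.022 -0.997] F [ 0.2  0.3 -2.7] w 0.733 j [  7.  26.  -6.  -2. -62. -94.]
tool shift [-0.0002  0.014   0.0001] norm 0.014
```

```bash
for i in 1 2 3; do :; done; python3 -m crank '[[0,0.0015,-0.0001,0],[0,0.0015,-0.0001,0],[0,0,0,0]]' >/dev/null; python3 to.py; python3 -m crank '[[0,0.0015,-0.0001,0],[0,0.0015,-0.0001,0],[0,0,0,0]]' >/dev/null; python3 to.py;  python3 -m crank '[[0,0.0015,-0.0001,0],[0,0,0,0]]' >/dev/null; python3 to.py
```

```text
t 9.05 tcp [ 0.5977 -0.0732  0.1336] yaw_y 2.03 z [-0.072  0.022 -0.997] F [-0.4 -0.1 -2.3] w 0.737 j [  7.  26.  -6.  -2. -62. -94.]
t 9.30 tcp [ 0.5993 -0.0731  0.1328] yaw_y 2.03 z [-0.075  0.022 -0.997] F [-2.4 -0.1 -3.5] w 0.735 j [  7.  26.  -5.  -2. -62. -94.]
t 9.47 tcp [ 0.6007 -0.0731  0.1327] yaw_y 2.03 z [-0.075  0.022 -0.997] F [-3.7  0.5 -2.7] w 0.735 j [  7.  27.  -5.  -2. -62. -94.]
```

```bash
python3 -m crank '[[0,0.0015,-0.0001,0],[0,0.0015,-0.0001,0],[0,0,0,0]]' >/dev/null; python3 to.py; python3 -m crank '[[0,0.0015,-0.0001,0],[0,0.0015,-0.0001,0],[0,0,0,0]]' >/dev/null; python3 to.py;  python3 -m crank '[[0,0.0015,-0.0001,0],[0,0,0,0]]' >/dev/null; python3 to.py
```

```text
t 9.72 tcp [ 0.6051 -0.073   0.1333] yaw_y 2.03 z [-0.072  0.022 -0.997] F [-4.9 -0.6 -5.6] w 0.734 j [  7.  27.  -5.  -2. -62. -94.]
t 9.97 tcp [ 0.6077 -0.0729  0.1331] yaw_y 2.03 z [-0.073  0.022 -0.997] F [-4.2  1.1 -4.8] w 0.733 j [  7.  27.  -4.  -2. -63. -94.]
t 10.13 tcp [ 0.6082 -0.0729  0.1327] yaw_y 2.02 z [-0.076  0.022 -0.997] F [-5.8  0.3 -4.7] w 0.734 j [  7.  27.  -4.  -2. -63. -94.]
```

```bash
python3 -m crank '[[0,0.0015,-0.0001,0],[0,0,0,0]]' >/dev/null; python3 to.py; python3 -m crank '[[0,0.0015,-0.0001,0],[0,0,0,0]]' >/dev/null; python3 to.py;  python3 -m crank '[[0,0.001,-0.0001,0],[0,0,0,0]]' >/dev/null; python3 to.py
```

```text
t 10.30 tcp [ 0.6089 -0.0728  0.1323] yaw_y 2.01 z [-0.078  0.022 -0.997] F [-7.6 -0.7 -5.7] w 0.730 j [  7.  27.  -4.  -2. -63. -94.]
t 10.47 tcp [ 0.6095 -0.0728  0.1318] yaw_y 2.00 z [-0.08   0.022 -0.997] F [-8.4 -0.  -6.2] w 0.736 j [  7.  28.  -4.  -2. -63. -94.]
t 10.63 tcp [ 0.6099 -0.0728  0.1315] yaw_y 2.00 z [-0.081  0.022 -0.996] F [-8.8  0.1 -6.1] w 0.737 j [  7.  28.  -4.  -2. -63. -94.]
```

```bash
python3 -m crank '[[0,0.001,-0.001,0],[0,0.001,-0.001,0],[0,0,0,0]]' >/dev/null; python3 to.py; python3 -m crank '[[0,-0.005,0.0001,0],[0,-0.01,0.001,0],[0,-0.02,0.002,0],[0,0,0,0]]' >/dev/null; python3 to.py
python3 - <<'E'
from h import *
from station import capture,sense
for n in("scene","top"):
    c=capture(n);cv2.imwrite(f"pics/{n}3.png",cv2.cvtColor(c["pixels"],cv2.COLOR_RGB2BGR))
    a=load(n+"0.npz")["pixels"].astype(int);print(n,(c["pixels"].astype(int)-a).mean(-1).max())
E
```

```text
t 10.88 tcp [ 0.6097 -0.0728  0.1321] yaw_y 1.98 z [-0.087  0.023 -0.996] F [-11.3  -0.5  -7.6] w 0.739 j [  7.  28.  -3.  -2. -64. -94.]
t 11.22 tcp [ 0.5807 -0.0738  0.1362] yaw_y 2.01 z [-0.067  0.023 -0.997] F [-1.5 -0.  -3.1] w 0.732 j [  8.  24.  -8.  -2. -61. -95.]
scene 125.0
top 181.66666666666666
```

View pics/scene3.png

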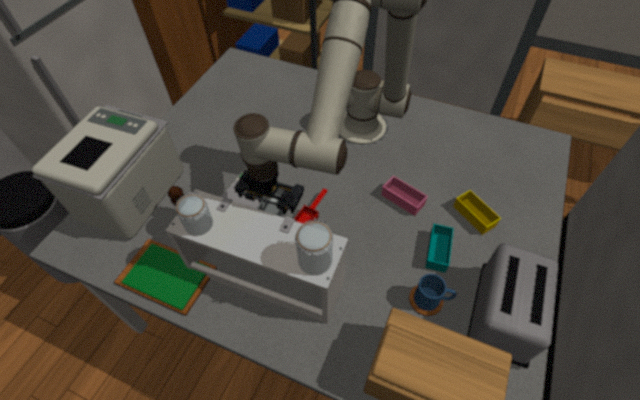

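View pics/top3.png

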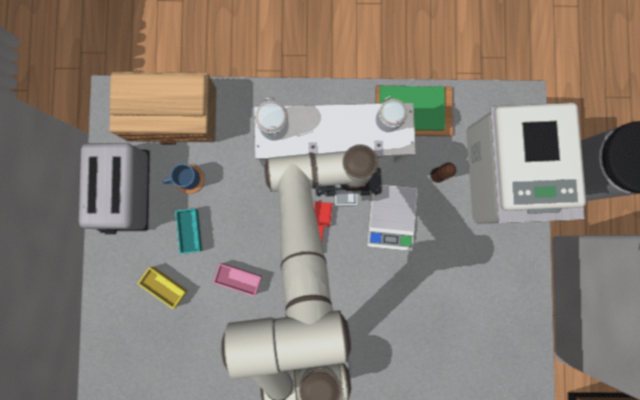

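```bash
python3 -m crank '[[0,0.0085,0.0016,0],[0,0.0085,0.0016,0],[0,0.005,0,0],[0,0,0,0]]' >/dev/null; python3 to.py .606 -.073 .1326; python3 -m crank '[[0,0.0015,-0.0001,0],[0,0,0,0]]' >/dev/null; python3 to.py;  python3 -m crank '[[0,0.0015,-0.0001,0],[0,0,0,0]]' >/dev/null; python3 to.py
```

```text
t 11.65 tcp [ 0.6045 -0.0729  0.1294] yaw_y 2.04 z [-0.07   0.022 -0.997] F [ 0.1 -0.8 -2.4] w 0.732 j [  7.  27.  -5.  -2. -62. -94.]
tool shift [-0.0001  0.0013 -0.0033] norm 0.004
t 11.82 tcp [ 0.6042 -0.0729  0.1297] yaw_y 2.03 z [-0.072  0.022 -0.997] F [-0.4 -0.  -1.7] w 0.734 j [  7.  27.  -5.  -2. -62. -94.]
t 11.98 tcp [ 0.6055 -0.0729  0.1301] yaw_y 2.03 z [-0.071  0.022 -0.997] F [ 0.5  0.5 -2.1] w 0.732 j [  7.  27.  -5.  -2. -62. -94.]
```

```bash
python3 -m crank '[[0,0.001,-0.001,0],[0,0,0,0]]' >/dev/null; python3 to.py; python3 -m crank '[[0,0.001,-0.001,0],[0,0,0,0]]' >/dev/null; python3 to.py;  python3 -m crank '[[0,0.001,-0.001,0],[0,0,0,0]]' >/dev/null; python3 to.py
```

```text
t 12.15 tcp [ 0.6066 -0.0729  0.1313] yaw_y 2.03 z [-0.071  0.022 -0.997] F [-0.   0.2 -2.7] w 0.733 j [  7.  27.  -5.  -2. -62. -94.]
t 12.32 tcp [ 0.6078 -0.0728  0.1322] yaw_y 2.04 z [-0.071  0.022 -0.997] F [ 1.2 -0.7 -2.2] w 0.733 j [  7.  27.  -4.  -2. -62. -94.]
t 12.48 tcp [ 0.6083 -0.0729  0.1328] yaw_y 2.03 z [-0.072  0.022 -0.997] F [-0.5  1.1 -1.8] w 0.733 j [  7.  27.  -4.  -2. -63. -94.]
```

```bash
python3 -m crank '[[0,0.0015,-0.0015,0],[0,0,0,0]]' >/dev/null; python3 to.py; python3 -m crank '[[0,0.0015,-0.0015,0],[0,0,0,0]]' >/dev/null; python3 to.py;  python3 -m crank '[[0,0.0015,-0.0015,0],[0,0,0,0]]' >/dev/null; python3 to.py
```

```text
t 12.65 tcp [ 0.6084 -0.0728  0.1333] yaw_y 2.02 z [-0.076  0.022 -0.997] F [-4.  -0.8 -3.9] w 0.730 j [  7.  27.  -4.  -2. -63. -94.]
t 12.82 tcp [ 0.6084 -0.0728  0.1338] yaw_y 2.02 z [-0.081  0.022 -0.996] F [-5.6  1.4 -4.4] w 0.734 j [  7.  27.  -4.  -2. -63. -94.]
t 12.98 tcp [ 0.6083 -0.0728  0.1343] yaw_y 2.01 z [-0.085  0.023 -0.996] F [-8.5  1.2 -5.9] w 0.735 j [  7.  27.  -4.  -2. -64. -94.]
```

```bash
python3 -m crank '[[0,-0.006,0.003,0],[0,-0.015,0.001,0],[0,-0.025,0,0],[0,-0.025,0,0],[0,-0.02,0,0]]' >/dev/null; python3 to.py .517 -.249 .12 -5
```

```text
t 13.40 tcp [ 0.5224 -0.0759  0.1403] yaw_y 2.03 z [-0.068  0.022 -0.997] F [ 0.  -0.7 -2.4] w 0.733 j [  8.  19. -16.  -2. -58. -95.]
tool shift [-0.1732 -0.0102  0.0168] norm 0.174
turn rad 0.123
```

```bash
python3 -m crank '[[-0.018,-0.0015,0.002,0],[-0.025,-0.0015,0.002,0],[-0.025,-0.0015,0.002,0],[-0.025,-0.0015,0.002,0],[-0.025,-0.0015,0.002,0]]' >/dev/null;python3 -m crank '[[-0.025,-0.0015,0.002,0],[-0.02,-0.001,0.002,0],[-0.01,0,0.002,0],[0,0,0,0.06],[0,0,0,0.06]]' >/dev/null;python3 -m crank '[[0,0,0,0],[0,0,0,0]]' >/dev/null; python3 to.py .517 -.249 .12 -5
python3 - <<'E'
from h import *
from station import capture,sense
s=sense();T=np.eye(4);T[:3,:3]=s['ee_rot'];T[:3,3]=s['tcp_pos']
w=capture("wrist");W=T@w["hand_eye"];np.savez("w4.npz",**w,W=W)
im=cv2.cvtColor(w["pixels"],cv2.COLOR_RGB2BGR);cv2.imwrite("pics/w4.png",im)
# view from before (w2) the same tool-fixed tin: compare near rim row
for n in("w2","w4"):
    a=load(n+".npz");T0=a["hand_eye"]
    P=cloud(a,T0)  # tool frame
    d=a["depth"];
    for u in (270,320,370):
        print(n,u,[ (v,P[v,u].round(3).tolist()) for v in (154,158,162)])
E
```

```text
t 14.40 tcp [ 0.518  -0.2487  0.1205] yaw_y -4.75 z [-0.069  0.021 -0.997] F [ 0.2 -0.6 -2.5] w 0.734 j [-10.  24. -11.  -1. -58. -85.]
tool shift [-0.0003 -0.0009  0.0006] norm 0.001
turn rad 0.004
w2 270 [(154, [-0.02, -0.06, -0.037]), (158, [-0.02, -0.059, -0.039]), (162, [-0.02, -0.057, -0.037])]
w2 320 [(154, [-0.001, -0.061, -0.038]), (158, [-0.001, -0.059, -0.038]), (162, [-0.001, -0.058, -0.038])]
w2 370 [(154, [0.018, -0.061, -0.038]), (158, [0.018, -0.059, -0.039]), (162, [0.018, -0.058, -0.038])]
w4 270 [(154, [-0.02, -0.06, -0.037]), (158, [-0.02, -0.059, -0.04]), (162, [-0.02, -0.058, -0.039])]
w4 320 [(154, [-0.001, -0.061, -0.038]), (158, [-0.001, -0.059, -0.039]), (162, [-0.001, -0.058, -0.039])]
w4 370 [(154, [0.018, -0.06, -0.037]), (158, [0.018, -0.059, -0.038]), (162, [0.018, -0.058, -0.039])]
```

View pics/w4.png

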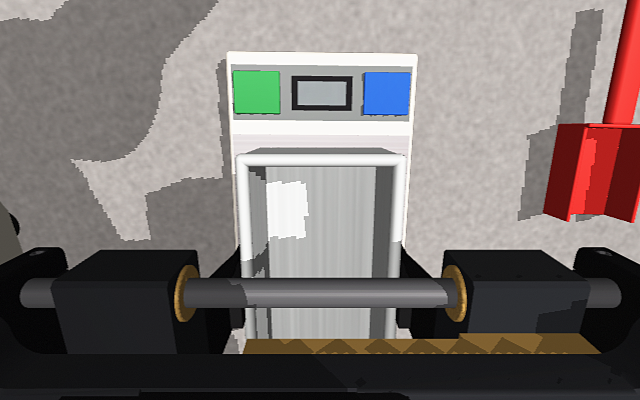

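```bash
python3 - <<'E'
from h import *
w=load("w4.npz");W=w["W"];H=cv2.cvtColor(w["pixels"],cv2.COLOR_RGB2HSV);P=cloud(w,W)
for n,lo,hi in(("green",50,80),("blue",100,125)):
    m=((H[...,0]>lo)&(H[...,0]<hi)&(H[...,1]>120)).astype(np.uint8);m[200:]=0
    k,l,st,ce=cv2.connectedComponentsWithStats(m);i=1+np.argmax(st[1:,4]);uv=ce[i]
    print(n,uv.round(1),st[i],onplane(w,uv,.021,W).round(4),np.median(P[l==i],0).round(4))
E
python3 to.py .517 -.249 .0256 -5.3
```

```text
green [256.2  91.9] [ 233   71   47   43 1972] [ 0.4197 -0.2898  0.021 ] [ 0.4196 -0.2899  0.02  ]
blue [385.9  93.1] [ 363   72   48   43 1940] [ 0.4289 -0.1892  0.021 ] [ 0.4289 -0.1891  0.0199]
t 14.45 tcp [ 0.5178 -0.2486  0.1204] yaw_y -4.75 z [-0.07   0.022 -0.997] F [ 0.3  0.2 -2.2] w 0.730 j [-10.  24. -11.  -1. -58. -85.]
tool shift [-0.0019  0.0059  0.0946] norm 0.095
turn rad 0.010
```

```bash
python3 -m crank '[[0,0.0012,0.02,0],[-0.0005,0.0012,0.025,0],[0,0.001,0.025,0],[0,0.0006,0.012,0],[0,0,0,0]]' >/dev/null; python3 to.py .516 -.249 .0256; python3 -m crank '[[0,0.0002,0.004,0],[0,0.0001,0.003,0],[0,0,0.002,0],[0,0,0,0]]' >/dev/null; python3 to.py .516 -.249 .0256
```

```text
t 14.87 tcp [ 0.5132 -0.2468  0.035 ] yaw_y -4.79 z [-0.077  0.024 -0.997] F [ 0.4 -0.1 -2.2] w 0.732 j [-10.  30. -16.  -1. -48. -85.]
tool shift [-0.0021  0.0037  0.0091] norm 0.010
t 15.20 tcp [ 0.5152 -0.2476  0.0294] yaw_y -4.84 z [-0.07   0.022 -0.997] F [ 0.1  0.9 -2.4] w 0.734 j [-10.  31. -17.  -1. -47. -85.]
tool shift [-0.0014  0.0012  0.0037] norm 0.004
```

```bash
python3 -m crank '[[0,0,0.0015,0],[0,0,0.001,0],[0,0,0,0]]' >/dev/null; python3 to.py .516 -.249 .0256; python3 -m crank '[[0,0,0.001,0],[0,0,0,0]]' >/dev/null; python3 to.py .516 -.249 .0256
```

```text
t 15.45 tcp [ 0.515  -0.2477  0.0271] yaw_y -4.84 z [-0.07   0.022 -0.997] F [-0.5  0.8 -1.3] w 0.731 j [-10.  31. -17.  -1. -47. -85.]
tool shift [-0.0013  0.0012  0.0014] norm 0.002
t 15.62 tcp [ 0.5149 -0.2477  0.0265] yaw_y -4.84 z [-0.07   0.022 -0.997] F [-2.2  1.3  4.3] w 0.734 j [-10.  31. -17.  -1. -46. -85.]
tool shift [-0.0013  0.0013  0.0008] norm 0.002
```

```bash
python3 -m crank '[[0,0,0,0],[0,0,0,0],[0,0,0,0],[0,0,0,0],[0,0,0,0]]' 0.07; python3 -m crank '[[0,0,0,0],[0,0,0,0],[0,0,0,0],[0,0,0,0],[0,0,0,0]]' 0.085; python3 to.py
```

```text
time_s: 16.03
tcp_pos: [0.5145, -0.2476, 0.0252]
ee_rot: [[0.086, 0.994, -0.072], [0.996, -0.085, 0.022], [0.016, -0.073, -0.997]]
wrist_force: [-0.7, 0.2, -1.0]
gripper_width: 0.801
time_s: 16.45
tcp_pos: [0.5145, -0.2475, 0.0254]
ee_rot: [[0.086, 0.994, -0.072], [0.996, -0.084, 0.022], [0.016, -0.073, -0.997]]
wrist_force: [0.7, 0.6, 0.3]
gripper_width: 0.968
t 16.45 tcp [ 0.5145 -0.2475  0.0254] yaw_y -4.86 z [-0.072  0.022 -0.997] F [0.7 0.6 0.3] w 0.968 j [-10.  31. -17.  -1. -46. -85.]
```

```bash
python3 -m crank '[[0,-0.0004,-0.006,0],[0.0002,-0.0009,-0.012,0],[0.0003,-0.0015,-0.02,0],[0.0004,-0.0018,-0.025,0],[0.0004,-0.0018,-0.025,0]]' >/dev/null; python3 -m crank '[[0.0004,-0.0018,-0.025,0],[0,0,0,0]]' >/dev/null; python3 to.py .4205 -.2895 .14
python3 - <<'E'
from h import *
from station import capture,sense
c=capture("top");P=cloud(c);cv2.imwrite("pics/top5.png",cv2.resize(cv2.cvtColor(c["pixels"],cv2.COLOR_RGB2BGR)[130:270,290:470],None,fx=4,fy=4))
c=capture("scene");P=cloud(c);np.savez("scene5.npz",**c);cv2.imwrite("pics/scene5.png",cv2.resize(cv2.cvtColor(c["pixels"],cv2.COLOR_RGB2BGR)[120:270,150:380],None,fx=3.3,fy=3.3))
s=sense();T=np.eye(4);T[:3,:3]=s['ee_rot'];T[:3,3]=s['tcp_pos']
w=capture("wrist");W=T@w["hand_eye"];P=cloud(w,W);H=cv2.cvtColor(w["pixels"],cv2.COLOR_RGB2HSV)
cv2.imwrite("pics/w5.png",cv2.cvtColor(w["pixels"],cv2.COLOR_RGB2BGR))
m=(w["depth"]>0)&(P[...,2]>.058)&(P[...,2]<.078)&(H[...,1]<60)&(np.hypot(P[...,0]-.527,P[...,1]+.25)<.09)
q=P[m];print(len(q),cv2.minAreaRect((q[:,:2]*1000).astype(np.float32)),np.percentile(q[:,2],[10,50,90]))
near=q[q[:,0]<np.percentile(q[:,0],8)];print("near end",near.mean(0))
E
```

```text
t 17.03 tcp [ 0.5178 -0.2489  0.1449] yaw_y -4.80 z [-0.061  0.018 -0.998] F [1.  0.5 0.5] w 0.976 j [-10.  23. -10.  -0. -61. -85.]
tool shift [-0.0488 -0.0931  0.0101] norm 0.106
2997 ((527.6184692382812, -249.42588806152344), (66.10762786865234, 141.26449584960938), 85.09365844726562) [0.06586891 0.06751737 0.06856154]
near end [ 0.45723883 -0.25835365  0.06759357]
```

View pics/w5.png

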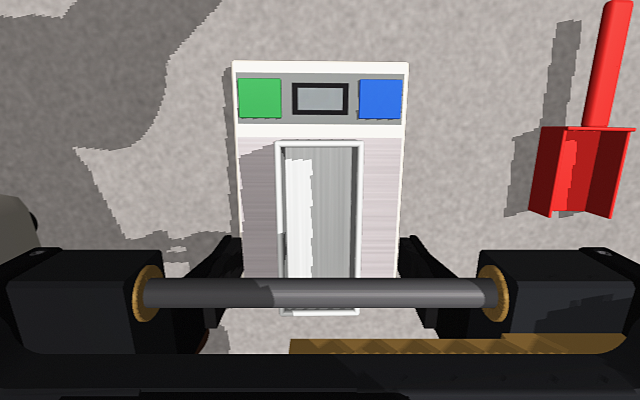

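View pics/top5.png

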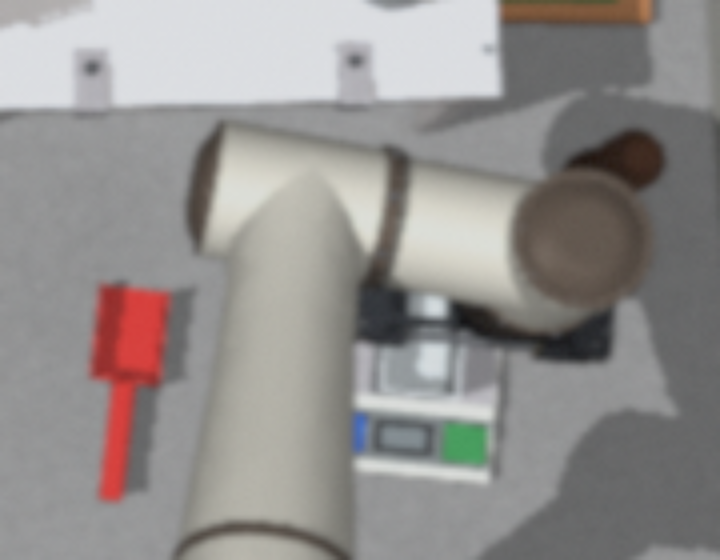

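```bash
python3 -m crank '[[-0.0125,-0.024,0.001,0],[-0.0125,-0.024,0.001,0],[-0.0125,-0.024,0.001,0],[-0.0125,-0.0225,0.001,0],[0,0,0,0]]' 0 >/dev/null;python3 to.py .4195 -.29 .035; python3 -m crank '[[0,0,0,0],[0,0,0,0],[0,0,0,0],[0,0,0,0]]' >/dev/null;python3 to.py .4195 -.29 .035
```

```text
t 17.60 tcp [ 0.4111 -0.2895  0.1395] yaw_y -5.04 z [-0.077  0.025 -0.997] F [-0.9  0.9  0.3] w 0.686 j [-17.  17. -20.  -0. -57. -78.]
tool shift [-0.0016  0.0166  0.1035] norm 0.105
t 17.93 tcp [ 0.4169 -0.2891  0.1404] yaw_y -4.81 z [-0.072  0.022 -0.997] F [0.4 0.7 0.1] w 0.386 j [-16.  17. -20.  -0. -57. -78.]
tool shift [-0.0024  0.0105  0.1049] norm 0.105
```

```bash
python3 -m crank '[[-0.001,0.0024,0.02,0],[-0.001,0.0024,0.025,0],[0,0.0024,0.025,0],[0,0.0018,0.02,0],[0,0,0,0]]' >/dev/null;python3 to.py .4195 -.29 .03; python3 -m crank '[[0,0,0,0],[0,0,0,0],[0,0,0,0]]' >/dev/null;python3 to.py .4195 -.29 .03
```

```text
t 18.35 tcp [ 0.4162 -0.2886  0.0465] yaw_y -4.85 z [-0.08   0.025 -0.996] F [-1.2 -0.   0. ] w 0.037 j [-16.  25. -25.  -0. -45. -78.]
tool shift [-0.0014  0.0047  0.0161] norm 0.017
t 18.60 tcp [ 0.4198 -0.2905  0.0518] yaw_y -4.83 z [-0.069  0.021 -0.997] F [0.3 0.6 0.5] w 0.001 j [-16.  24. -25.  -0. -45. -78.]
tool shift [0.0001 0.0012 0.0218] norm 0.022
```

```bash
python3 -m crank '[[0,0.0006,0.008,0],[0,0.0006,0.008,0],[0,0.0004,0.005,0],[0,0.0002,0.003,0],[0,0,0,0]]' >/dev/null;python3 to.py; python3 -m crank '[[0,0,0.001,0],[0,0,0.001,0],[0,0,0,0]]' >/dev/null;python3 to.py
```

```text
t 19.02 tcp [ 0.4178 -0.2895  0.0254] yaw_y -4.87 z [-0.074  0.023 -0.997] F [-1.   1.  -0.2] w 0.005 j [-16.  26. -26.  -0. -42. -78.]
t 19.27 tcp [ 0.4184 -0.2897  0.0243] yaw_y -4.86 z [-0.072  0.022 -0.997] F [ 0.4 -0.2 -0.2] w 0.004 j [-16.  26. -26.  -0. -41. -78.]
```

```bash
python3 -m crank '[[0,0,0.001,0],[0,0,0.001,0],[0,0,0,0]]' >/dev/null;python3 to.py; python3 -m crank '[[0,0,0.001,0],[0,0,0,0]]' >/dev/null;python3 to.py; python3 -m crank '[[0,0,0.0007,0],[0,0,0,0]]' >/dev/null;python3 to.py
```

```text
t 19.52 tcp [ 0.4181 -0.2896  0.0223] yaw_y -4.86 z [-0.072  0.022 -0.997] F [ 0.2 -0.7  0.2] w 0.005 j [-16.  27. -27.  -0. -41. -78.]
t 19.68 tcp [ 0.4183 -0.2897  0.0215] yaw_y -4.86 z [-0.071  0.022 -0.997] F [ 0.5 -0.3  1.4] w 0.005 j [-16.  27. -27.  -0. -41. -78.]
t 19.85 tcp [ 0.4183 -0.2897  0.021 ] yaw_y -4.85 z [-0.071  0.022 -0.997] F [-0.2 -0.2  4. ] w 0.008 j [-16.  27. -27.  -0. -41. -78.]
```

```bash
python3 -m crank '[[0,0,0.0007,0],[0,0,0,0]]' >/dev/null;python3 to.py; python3 -m crank '[[0,0,0.0007,0],[0,0,0,0]]' >/dev/null;python3 to.py
```

```text
t 20.02 tcp [ 0.4182 -0.2897  0.0204] yaw_y -4.84 z [-0.071  0.022 -0.997] F [-0.8  2.   6.5] w 0.008 j [-16.  27. -27.  -0. -41. -78.]
t 20.18 tcp [ 0.4183 -0.2897  0.0199] yaw_y -4.84 z [-0.071  0.022 -0.997] F [-1.3  1.3  7.5] w 0.006 j [-16.  27. -27.  -0. -41. -78.]
```

```bash
python3 -m crank '[[0,0,0.0005,0],[0,0,0,0],[0,0,0,0],[0,0,0,0],[0,0,0,0]]' >/dev/null;python3 to.py; python3 -m crank '[[0,0,0,0],[0,0,0,0],[0,0,0,0]]' >/dev/null;python3 to.py
```

```text
t 20.60 tcp [ 0.4183 -0.2897  0.0197] yaw_y -4.84 z [-0.071  0.022 -0.997] F [-0.6  1.1  8.6] w 0.006 j [-16.  27. -27.  -0. -41. -78.]
t 20.85 tcp [ 0.4183 -0.2897  0.0197] yaw_y -4.83 z [-0.071  0.022 -0.997] F [-0.4  1.8  8.3] w 0.005 j [-16.  27. -27.  -0. -41. -78.]
```

Held at about 8 N for 0.6 s. Now I lift off and check.

```bash
python3 -m crank '[[0,-0.0001,-0.003,0],[0,-0.0006,-0.008,0],[0,-0.0015,-0.02,0],[0,-0.002,-0.03,0],[0,-0.002,-0.03,0]]' >/dev/null; python3 -m crank '[[0,-0.02,-0.02,0],[0,-0.02,-0.01,0],[0,0,0,0],[0,0,0,0]]' >/dev/null; python3 to.py
python3 - <<'E'
from h import *
from station import capture,sense
s=sense();T=np.eye(4);T[:3,:3]=s['ee_rot'];T[:3,3]=s['tcp_pos']
w=capture("wrist");cv2.imwrite("pics/w6.png",cv2.cvtColor(w["pixels"],cv2.COLOR_RGB2BGR))
c=capture("top");P=cloud(c);H=cv2.cvtColor(c["pixels"],cv2.COLOR_RGB2HSV);cv2.imwrite("pics/top6.png",cv2.cvtColor(c["pixels"],cv2.COLOR_RGB2BGR))
m=(P[...,2]>.058)&(P[...,2]<.078)&(H[...,1]<60)&(np.hypot(P[...,0]-.527,P[...,1]+.25)<.09)
q=P[m];print(len(q),cv2.minAreaRect((q[:,:2]*1000).astype(np.float32)))
E
```

```text
t 21.60 tcp [ 0.3804 -0.2884  0.1437] yaw_y -4.90 z [-0.069  0.022 -0.997] F [ 0.3 -0.4  0.5] w 0.009 j [-18.  14. -24.   0. -56. -77.]
125 ((551.7569580078125, -250.35186767578125), (67.07394409179688, 97.68059539794922), 85.21797180175781)
```

View pics/top6.png

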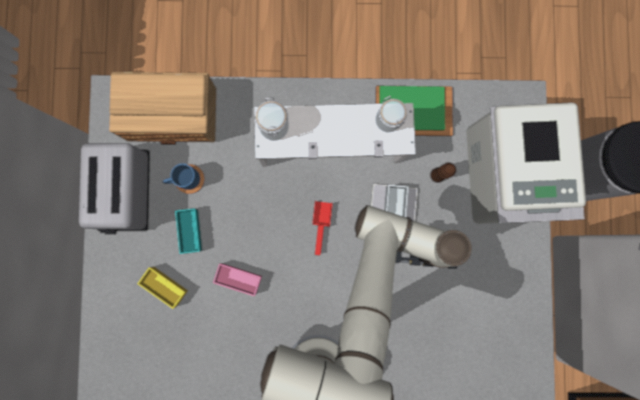

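View pics/w6.png

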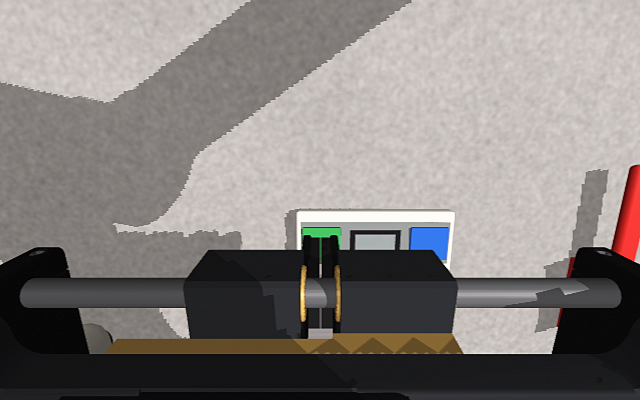

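```bash
python3 -c "
from station import finish_job
print(finish_job())"
```

```text
the job is handed in; nothing more can be done
None
```

The job is handed in, at about 21.6 s of the 67 s allowed. The lamp key was pushed in, the tin stands on the plate and the tare key was pressed. `finish_job` gives no verdict, so I don't know how it was judged.

- **Lamp:** The moves can't lean the fingers forward on command. I gripped the plain aluminium tin near its middle and pushed the front edge of its rim against the key from below.
    - The rim first met the key at about TCP x = 0.598 m and came to a hard stop at about 0.608 m, with roughly 11 N pushing back along x.
    - I backed off and touched again. The rim moved freely until it was about 6.4 mm past first contact, measured along the key's travel, and then met the hard stop.
    - This is evidence from force and position only. No camera view I took showed the key or the lamp's light.
- **Tin:** I set it down slowly, let go and lifted clear. The wrist camera put its middle at (0.5276, -0.2494) m and the plate's middle at about (0.528, -0.249) m. The rim was at 67.5 mm against an expected 68 mm. After the tare press its far end was still in the same place.
- **Tare key:** I pressed at about 10 mm/s or less and held about 8 N for roughly 0.6 s, then released. I kept well clear of the blue unit key. No display reading confirmed that the press registered.
- **Other objects:** In the last top view the jars, scoop, mug with its coaster, mill and look-alike tins appear unmoved. I judged that by eye, not by measurement.

While turning early on, joint 6 reached its limit and left the tool leaning about 4° for the rest of the job. I planned the later moves around that lean and saw no ill effect.

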